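# Pack flanged caps alternately into a shallow tray

## Task

Pack the three hat-shaped aluminium caps into the shallow black tray as one row along its length, alternating: brim down at each end, and the one that stands on its crown in the middle, so that the brims overlap and all three sit flat on the tray floor. Set each cap down rather than dropping it, do not turn any of them over, let go of everything, and leave the drilled black block, the tin and the screwdriver where they are.

Things in the scene. Friction and masses are not known exactly. Their poses are not given: they have to be found in the camera images.
- cap_a_mid (a point): Bare aluminium hat-shaped cap: a round brim 66 mm in diameter and 6 mm thick on a hollow crown 38 mm in diameter, 50 mm high in all, with a 28 mm bore open on the brim side; 100 g or so. This one stands brim down: the brim is its lowest 6 mm, the closed crown points up and can be pinched (38 mm wide). The point is on its axis, half-way up (25 mm above its underside); z up.
- cap_b_mid (a point): The same as the other brim-down cap. Bare aluminium hat-shaped cap: a round brim 66 mm in diameter and 6 mm thick on a hollow crown 38 mm in diameter, 50 mm high in all, with a 28 mm bore open on the brim side; 100 g or so. This one stands brim down: the brim is its lowest 6 mm, the closed crown points up and can be pinched (38 mm wide). The point is on its axis, half-way up (25 mm above its underside); z up.
- cap_c_mid (a point): Bare aluminium hat-shaped cap: a round brim 66 mm in diameter and 6 mm thick on a hollow crown 38 mm in diameter, 50 mm high in all, with a 28 mm bore open on the brim side; 100 g or so. This one stands upside down on its crown: the crown is its lowest 44 mm, the brim is its top 6 mm (66 mm wide, can be pinched across by its edge) and the bore opens upward. The point is on its axis, half-way up (25 mm above its underside, 22 mm below the middle of the brim's edge); z up.
- tray_floor (a point): Shallow black plastic tray, fixed to the bench: inside 76 mm (x) by 188 mm (y), walls 5 mm thick that rise 9 mm above its flat floor. The point is the centre of the inner floor, 8 mm above the bench top; y runs along the tray's length, x across it, z up. Three caps the same way up do not fit side by side (3 x 66 mm); a brim-down cap cannot be lowered past the raised brim of a crown-down neighbour.
- holder: Bystander: loose black plastic block with a pattern of round holes, 70 x 90 x 45 mm; origin at the centre of its underside.
- tin: Bystander: loose closed tin, 60 mm in diameter, 50 mm high; origin at the centre of its underside.
- driver: Bystander: loose screwdriver lying flat along its x axis, handle to -x.
Mind the look-alikes: they are no part of the job. What is shaped like the part that bears cap_a_mid but pink is not meant. What is shaped like the part that bears cap_b_mid but yellow is not meant.

How it is judged:
By the outcome, as a careful person would: the job done as asked, in the order asked, and still so for the second after the job is handed in, with the robot touching nothing.
It also fails if it takes over 64 s, if anything falls off the work surface, if the arm or the gripper's body presses on something with over 40 N, if the wrist force passes 120 N, or if a joint passes its speed limit or range.

## Robot

A 6-joint arm with a two-finger parallel gripper is mounted at the origin on the work surface. World frame = base frame: x ahead of the robot, y to its left, z up, the work surface at z = 0. Lengths are in m, angles in rad, forces in N, time in s.
With the tool pointing down it reaches from about 0.275 to 0.75 m from the base axis. Payload 10.2 kg.
Tool frame: the origin (TCP) lies midway between the tips of the shut fingers; the grasp point (between the pads) lies 19 mm behind it (env.hold_point_z is the distance from the TCP to the grasp point, in m); z points along the fingers, y is the line along which they close (so a half turn about z gives the same grasp; the last joint's range is limited). The gripper opens to 85 mm and grips with 20 to 120 N. Pads are 22 mm wide; open, the fingers measure 114 mm over their backs; the gripper's body (76 mm by 85 mm) begins 54 mm behind the grasp point. The pads swing forward as they close: fully open they stand 13 mm farther back than shut.
Start: joints at [0.987, 0.313, 1.498, -0, 1.331, -0.223], TCP at [0.185, 0.491, 0.199] pointing down, gripper open.
Joint ranges: [-2.94, 2.94], [-0.97, 2.17], [0.19, 2.56], [-1.23, 4.37], [0.02, 3.11], [-2.88, 2.88]. Speed limits (rad/s): [2.39, 2.39, 3.01, 3.14, 3.14, 3.14].

## Interface

Orientations are given as a unit quaternion [x, y, z, w].
In Python, from bench import env, kinematics, monitor, eyes, job gives the robot as it stands. The module is installed in compiled form; this text tells all that it offers. Calls block until the motion is done:
- env.reach(position, orientation): joint-space move of the TCP to a pose.
- env.movel(position, velocity=0.15, frame=None, guard=None): straight line of the TCP; frame=None keeps the orientation; velocity is the mean speed in m/s. With guard (N) it stops when the force on the tool has changed by that much, and returns True; else False.
- env.set_joints(angles): joint-space move.
- env.release() and env.close_gripper(effort=None): open the fingers fully, or close them until they stop; effort is the grip in N (None keeps the last).
- env.hold(seconds).
- kinematics.ik(position, orientation): joint angles nearest the present ones, or None.
- monitor.sense(): the state.
- eyes.grab_frame(name): name is "scene" or "top" or "wrist"; returns a dict with "frame" (400x640x3 uint8, red, green, blue), "mtx" (3x3 intrinsics, pixels), "view" (4x4, takes a point from world to camera coordinates). Camera axes: x right, y down, z forward; pixel columns grow to the right and rows downward; lengths in m; the calibration is good to about 2 mm. A picture is of the moment at which its call begins. There is no depth.
A pose or a line that the arm cannot do raises env.MotionError and nothing moves.
- job.hand_in(): hands the job in; it is judged then, once.
The state is a dict: "clock": time; "joints": joint angles; "qvel": joint speeds; "joint_efforts": joint torques, N m; "position": TCP position; "ee_rot": TCP orientation; "contact_force": force on the tool from outside, world axes, zero at the start; "ft_torque": the same for the moment, N m; "finger_gap": opening from 0.0 (shut) to 1.0 (fully open); "gripper_force": force on a finger pad.
Only numpy, scipy, OpenCV 4.12 (cv2) and the standard library are available. Lean on these libraries where they do the work, as an engineer would, in place of code of your own. Each camera call takes 0.05 s, during which the arm holds its last target. There are 200 camera calls.

## Working session

There is one attempt and no reset: what is moved stays moved. The work goes in short steps, each a Python script; the robot and the scene stay as the last script left them, time stands still between calls to the robot, and variables do not carry over. Pictures are saved under pics/ and viewed, at most 10 in all, crops included, and the job is handed in when it is done.

```bash
mkdir -p pics; ls; python3 - <<'E'
from bench import env, kinematics, monitor, eyes, job
import cv2,numpy as np
s=monitor.sense();print(s)
for n in ("top","scene"):
    f=eyes.grab_frame(n);cv2.imwrite(f"pics/{n}0.png",f["frame"][:,:,::-1]);np.savez(f"pics/{n}0.npz",**f)
    print(n,f["mtx"].round(1).tolist(),f["view"].round(4).tolist())
print(env.hold_point_z)
E
```

```text
pics
{'clock': 0.0, 'joints': array([ 9.86643716e-01,  3.13427732e-01,  1.49845621e+00,  3.26921103e-06,
        1.33098957e+00, -2.23414328e-01]), 'qvel': array([-5.03940795e-04, -1.51848754e-03, -1.57805506e-03,  1.55492370e-04,
        1.11932411e-03, -6.82386733e-05]), 'joint_efforts': array([-5.18609904e-04, -4.12265611e+01, -2.59741223e+01, -1.08092336e-04,
        4.09863365e-03,  9.84089047e-05]), 'position': array([0.1851532 , 0.49094386, 0.1984393 ]), 'ee_rot': array([ 1.79393085e-01,  9.83777267e-01, -5.88302639e-04, -2.53084700e-04]), 'contact_force': array([-0.17884535, -0.42029502, -0.15333259]), 'ft_torque': array([0.00151876, 0.03478864, 0.04389166]), 'gripper_force': 0.0, 'finger_gap': 0.999577381142536}
top [[514.9, 0.0, 325.0], [0.0, 514.9, 197.2], [0.0, 0.0, 1.0]] [[-0.0026, -0.9999, 0.0169, -0.0955], [-0.9991, 0.0019, -0.0426, 0.5187], [0.0425, -0.017, -0.999, 1.2853], [0.0, 0.0, 0.0, 1.0]]
scene [[383.0, 0.0, 319.4], [0.0, 383.0, 199.2], [0.0, 0.0, 1.0]] [[-0.7763, 0.6302, -0.0135, 0.4668], [0.5121, 0.6181, -0.5964, -0.1818], [-0.3675, -0.4699, -0.8025, 1.1541], [0.0, 0.0, 0.0, 1.0]]
0.0187
```

View pics/top0.png

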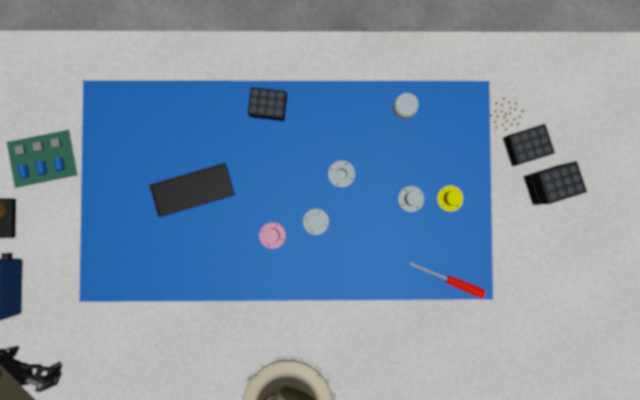

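View pics/scene0.png

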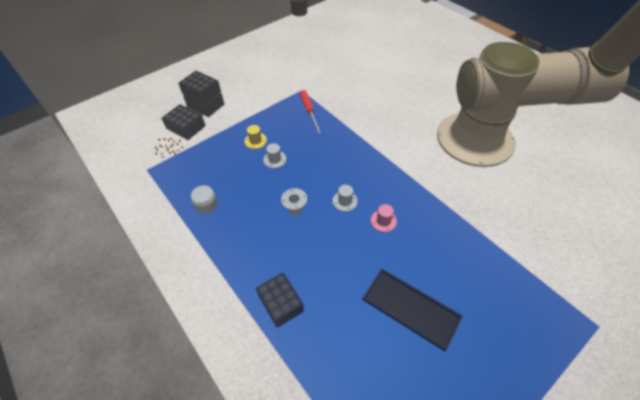

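The top view shows these things that could be taken for a cap:
- pink cap (272,236), a look-alike
- yellow cap (450,198), a look-alike
- bare cap, brim down (316,222)
- bare cap, brim down (411,199)
- bare cap on its crown, with the bore showing (341,174)
- tin (406,105)

The tray is at (192,190) and the holder at (268,103). I choose the bare caps: a=(316,222), b=(411,199), c=(341,174). Next I measure them with both cameras and check them in one crop.

```bash
cat > vis.py <<'E'
import cv2,numpy as np
def ring(r,z,n=48):
    t=np.linspace(0,2*np.pi,n,endpoint=False);return np.c_[r*np.cos(t),r*np.sin(t),0*t+z]
UP=np.vstack([ring(.033,0),ring(.033,.006),ring(.019,.05)])
DN=np.vstack([ring(.019,0),ring(.033,.044),ring(.033,.05)])
TRAY=np.array([[sx*.043,sy*.099,z] for sx in(-1,1) for sy in(-1,1) for z in(0,.017)])
def proj(f,P):
    c=P@f["view"][:3,:3].T+f["view"][:3,3];p=c@f["mtx"].T;return p[:,:2]/p[:,2:]
def ray(f,uv,z):
    R,t=f["view"][:3,:3],f["view"][:3,3];o=-R.T@t
    d=R.T@np.linalg.inv(f["mtx"])@np.array([*uv,1.]);return o+d*(z-o[2])/d[2]
def masks(f):
    hsv=cv2.cvtColor(f["frame"],cv2.COLOR_RGB2HSV)
    cap=((hsv[...,1]<95)&(hsv[...,2]>85)).astype(np.uint8)
    dark=(hsv[...,2]<80).astype(np.uint8)
    return cap,dark
def blob(m,uv):
    n,l,st,_=cv2.connectedComponentsWithStats(m)
    ys,xs=np.nonzero(l);i=np.argmin((xs-uv[0])**2+(ys-uv[1])**2);k=l[ys[i],xs[i]]
    c,_=cv2.findContours((l==k).astype(np.uint8),cv2.RETR_EXTERNAL,cv2.CHAIN_APPROX_NONE)
    return cv2.convexHull(max(c,key=len))
def cen(h):
    m=cv2.moments(h);return np.array([m["m10"],m["m01"]])/m["m00"],m["m00"]
def fit(f,h,model,yaw=0,z0=0.):
    """xy so that the model's silhouette has the blob's centroid; area ratio as a check"""
    c,a=cen(h);xy=ray(f,c,.02)[:2]
    R=np.array([[np.cos(yaw),-np.sin(yaw),0],[np.sin(yaw),np.cos(yaw),0],[0,0,1]])
    for _ in range(6):
        q=cv2.convexHull(proj(f,model@R.T+[*xy,z0]).astype(np.float32));cm,am=cen(q)
        xy=xy+(ray(f,c,.02)-ray(f,cm,.02))[:2]
    return xy,a/am,q
E
python3 - <<'E'
from vis import *
ims={n:dict(np.load(f"pics/{n}0.npz")) for n in("top","scene")}
S={"top":dict(a=(316,222),b=(411,199),c=(341,174),tray=(192,190)),"scene":dict(a=(345,198),b=(274,156),c=(294,201),tray=(412,308))}
for n,f in ims.items():
    cap,dark=masks(f);v=f["frame"][:,:,::-1].copy()
    for k,uv in S[n].items():
        h=blob(dark if k=="tray" else cap,uv)
        if k=="tray" :
            r=cv2.minAreaRect(h);b=cv2.boxPoints(r)
            if n=="top":
                w=np.array([ray(f,p,.017)[:2] for p in b]);e=[w[1]-w[0],w[2]-w[1]];l=max(e,key=np.linalg.norm)
                yaw=np.arctan2(l[1],l[0])-np.pi/2;yaw=(yaw+np.pi/2)%np.pi-np.pi/2
                print("yaw",yaw,[np.linalg.norm(x) for x in e])
            m=TRAY
        else: m=DN if k=="c" else UP
        xy,ar,q=fit(f,h,m,yaw if k=="tray" else 0)
        print(n,k,xy.round(4),"area ratio",round(ar,2))
        cv2.polylines(v,[h],1,(0,255,0),1);cv2.polylines(v,[q.astype(int)],1,(0,0,255),1)
    if n=="top": c1=cv2.resize(v[140:260,140:480],(800,282),interpolation=cv2.INTER_CUBIC)
    else: c2=cv2.resize(v[130:360,230:470],(313,300),interpolation=cv2.INTER_CUBIC)
out=np.zeros((582,800,3),np.uint8);out[:282]=c1;out[282:,:313]=c2
cv2.imwrite("pics/crop1.png",out)
E
```

```text
top a [ 0.4579 -0.0724] area ratio 0.97
top b [ 0.5153 -0.3143] area ratio 0.96
top c [ 0.5758 -0.1357] area ratio 0.97
yaw 0.2823842763003608 [np.float64(0.19369048538822806), np.float64(0.08154007604519059)]
top tray [0.5388 0.2387] area ratio 0.89
scene a [ 0.4549 -0.0737] area ratio 0.96
scene b [ 0.5123 -0.3166] area ratio 0.96
scene c [ 0.5721 -0.1385] area ratio 0.93
scene tray [0.5372 0.2393] area ratio 0.89
```

View pics/crop1.png

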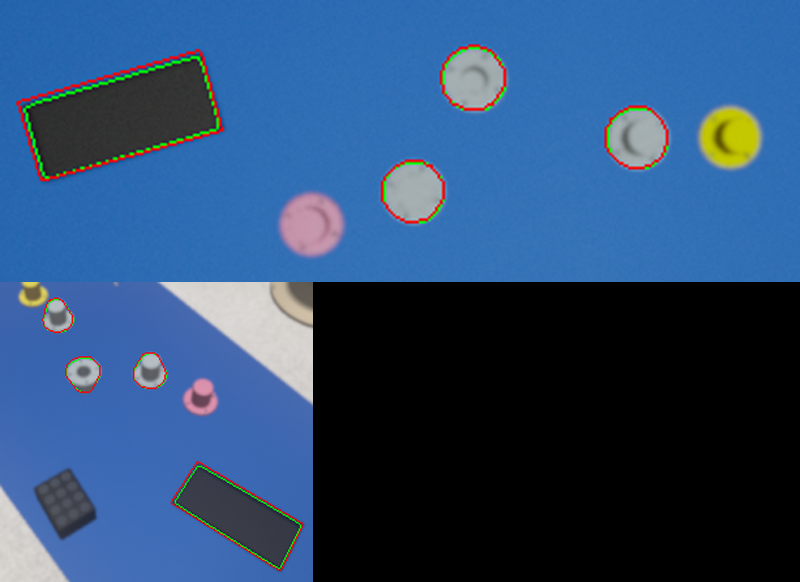

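The crop confirms the choice. Two bare brim-down caps, at (413,190) and (636,137) in the crop, and the bore-up cap at (474,78) all match their model outlines. Pink and yellow are left out. The two cameras agree to about 3 mm, so I refine with the wrist camera over the tray and cap a.

```bash
cat > rob.py <<'E'
from bench import env, kinematics, monitor, eyes, job
from vis import *
from scipy.spatial.transform import Rotation as Rn
YAW=.282
def quat(yaw=YAW):
    best=None;p=monitor.sense()["position"]
    y=np.array([np.cos(yaw),np.sin(yaw),0]);z=np.array([0,0,-1.])
    return [Rn.from_matrix(np.c_[np.cross(s*y,z),s*y,z]).as_quat() for s in(1,-1)]
def go(xy,z,yaw=YAW):
    j=monitor.sense()["joints"];c=[]
    for q in quat(yaw):
        k=kinematics.ik([*xy,z],q)
        if k is not None:c.append((abs(np.array(k)-j).max(),tuple(q)))
    env.reach([*xy,z],np.array(min(c)[1]))
def snap(n,name):
    f=eyes.grab_frame(n);cv2.imwrite(f"pics/{name}.png",f["frame"][:,:,::-1]);np.savez(f"pics/{name}.npz",**f);return f
E
python3 - <<'E'
from rob import *
go((.538,.239),.26);env.hold(.2);f1=snap("wrist","wt")
print(monitor.sense()["clock"],monitor.sense()["joints"].round(2))
go((.456,-.073),.2);env.hold(.2);f2=snap("wrist","wa")
print(monitor.sense()["clock"],monitor.sense()["joints"].round(2))
for f,xyz in((f1,[.538,.239,.017]),(f2,[.456,-.073,.006]),(f2,[.574,-.137,.05])):print(proj(f,np.array([xyz])))
cv2.imwrite("pics/w1.png",np.hstack([cv2.resize(f["frame"][:,:,::-1],(400,250)) for f in(f1,f2)]))
E
```

```text
1.9583 [ 0.22  0.43  1.18  0.    1.53 -0.06]
3.45 [-0.41  0.17  1.67  0.    1.29 -0.7 ]
[[315.5509409 160.2706728]]
[[314.92411153 168.04610144]]
[[395.7029382  254.71650894]]
```

View pics/w1.png

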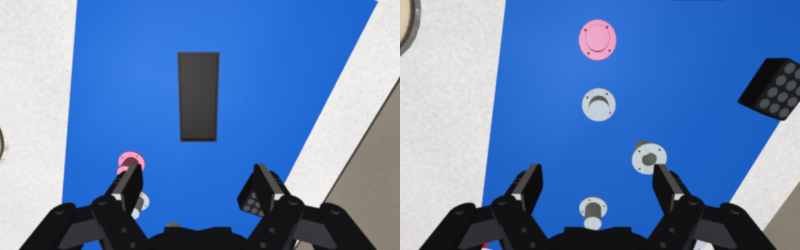

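The wrist picture shows the tray at (198,97) in the left half. In the right half cap a is at (599,104), c at (649,157), b at (594,213) and pink at (597,40), all close to the predictions. I fit them for exact positions.

```bash
python3 - <<'E'
from vis import *
L=lambda n:dict(np.load(f"pics/{n}.npz"))
f=L("wa");cap,_=masks(f)
for k,uv,m in(("a",(317,166),UP),("c",(390,251),DN)):
    h=blob(cap,uv);xy,ar,q=fit(f,h,m);print(k,xy.round(4),round(ar,3))
f=L("wt");_,dark=masks(f);h=blob(dark,(317,150));r=cv2.approxPolyDP(h,6,True)[:,0]
w=np.array([ray(f,p,.017)[:2] for p in r]);print(r.tolist(),w.round(4).tolist(),w.mean(0))
for y in(.25,.265,.282,.30):
    xy,ar,q=fit(f,h,TRAY,y);print("tray",y,xy.round(4),round(ar,3),cv2.matchShapes(h,q,1,0),cv2.minAreaRect(h),cv2.minAreaRect(q))
E
```

```text
a [ 0.459 -0.072] 0.968
c [ 0.5774 -0.1362] 0.938
[[349, 85], [345, 223], [290, 225], [285, 85]] [[0.5518, 0.3434], [0.6053, 0.1618], [0.5288, 0.1363], [0.474, 0.3207]] [0.5399709  0.24054768]
tray 0.25 [0.5399 0.239 ] 0.926 0.02622309486810978 ((317.0, 155.0), (140.0, 64.0), 90.0) ((316.96820068359375, 155.23043823242188), (68.06288146972656, 144.1063232421875), 2.0284035205841064)
tray 0.265 [0.54   0.2391] 0.926 0.026303613447192675 ((317.0, 155.0), (140.0, 64.0), 90.0) ((317.0636291503906, 155.20098876953125), (68.06636810302734, 144.03573608398438), 1.1092185974121094)
tray 0.282 [0.5401 0.2391] 0.926 0.026372450862665986 ((317.0, 155.0), (140.0, 64.0), 90.0) ((317.1705627441406, 155.16403198242188), (68.06898498535156, 143.95663452148438), 0.06750700622797012)
tray 0.3 [0.5403 0.2392] 0.926 0.02641835947899762 ((317.0, 155.0), (140.0, 64.0), 90.0) ((317.2833251953125, 155.18927001953125), (144.0109100341797, 68.07012939453125), 88.96456909179688)
```

```bash
cat >> rob.py <<'E'
YAW=.285
T=np.array([.5394,.239]);LONG=np.array([-np.sin(YAW),np.cos(YAW)])
HI=.15
def st(t):
    s=monitor.sense();print(t,round(s["clock"],2),s["position"].round(4),"gap",round(s["finger_gap"],3),"F",s["contact_force"].round(1),"grip",round(s["gripper_force"],1),flush=True)
def pick(xy,z,effort):
    go(xy,HI);env.movel([*xy,z],.15);env.close_gripper(effort);st("gripped")
    env.movel([*xy,HI],.15);st("lifted")
def place(xy,z):
    """z: TCP height at which the underside should touch the tray floor"""
    go(xy,HI);env.movel([*xy,z+.008],.15);env.hold(.2)
    print("touch",env.movel([*xy,z-.003],.02,guard=4));st("down")
    env.release();env.hold(.2);env.movel([*xy,HI],.15);st("free")
E
python3 - <<'E'
from rob import *
pick((.458,-.0724),.0125,40)
place(T+.0565*LONG,.0205)
E
```

```text
gripped 5.36 [ 0.4582 -0.0724  0.0131] gap 0.415 F [-1.9  0.5  6.5] grip 39.2
lifted 6.42 [ 0.4575 -0.0722  0.1492] gap 0.418 F [-0.4 -0.7 -1.2] grip 40.0
touch True
down 9.48 [0.5233 0.2932 0.0182] gap 0.418 F [-1.2  0.1  3.1] grip 40.5
free 11.26 [0.5231 0.2931 0.149 ] gap 1.0 F [-0.7 -0.1 -0.5] grip 0.0
```

```bash
python3 - <<'E'
from rob import *
pick((.515,-.315),.0125,40)
place(T-.0565*LONG,.0205)
go(T-.03*LONG,.26);env.hold(.2);snap("wrist","w2")
f=snap("top","t2");st("end")
v=f["frame"][:,:,::-1].copy()
cap,_=masks(f)
for s in(1,-1):
    p=T+s*.0565*LONG;uv=proj(f,np.array([[*p,.012]]))[0]
    h=blob(cap,uv);xy,ar,q=fit(f,h,UP,0,.008);d=xy-T
    print("top",s,xy.round(4),ar.round(2),"along",d@LONG,"across",d@[np.cos(YAW),np.sin(YAW)])
cv2.imwrite("pics/c2.png",np.vstack([cv2.resize(v[130:250,100:340],(640,320)),cv2.resize(cv2.imread("pics/w2.png"),(640,400))[:280]]))
E
```

```text
gripped 15.03 [ 0.5155 -0.3151  0.0133] gap 0.42 F [-0.4  1.9  5.8] grip 41.2
lifted 16.09 [ 0.5146 -0.3147  0.1489] gap 0.419 F [-0.1 -0.3 -1.8] grip 41.1
touch True
down 19.57 [0.555  0.1848 0.0184] gap 0.417 F [-0.8  0.   4.6] grip 41.9
free 21.35 [0.5548 0.1847 0.149 ] gap 1.002 F [-0.1  0.2 -0.5] grip 0.0
end 22.18 [0.5477 0.21   0.259 ] gap 1.001 F [ 0.7 -0.8  0.3] grip 0.0Traceback (most recent call last):
  File "<stdin>", line 11, in <module>
AttributeError: 'float' object has no attribute 'round'
```

```bash
python3 - <<'E'
from vis import *
T=np.array([.5394,.239]);Y=.285;L=np.array([-np.sin(Y),np.cos(Y)]);A=np.array([np.cos(Y),np.sin(Y)])
out=[]
for n in("w2","t2"):
    f=dict(np.load(f"pics/{n}.npz"));cap,_=masks(f);v=f["frame"][:,:,::-1].copy()
    for s in(1,-1):
        uv=proj(f,np.array([[*(T+s*.0565*L),.03]]))[0];h=blob(cap,uv);xy,ar,q=fit(f,h,UP,0,.008);d=xy-T
        print(n,s,uv.round(),xy.round(4),round(ar,2),"along",(d@L).round(4),"across",(d@A).round(4))
        cv2.polylines(v,[h],1,(0,255,0),1);cv2.polylines(v,[q.astype(int)],1,(0,0,255),1)
    out.append(cv2.resize(v[:280] if n=="w2" else v[130:235,100:340],(640,280)))
cv2.imwrite("pics/c2.png",np.vstack(out))
E
```

```text
w2 1 [316.  92.] [0.5234 0.2941] 1.05 along 0.0574 across 0.0001
w2 -1 [316. 181.] [0.5547 0.1865] 1.03 along -0.0547 across -0.0001
t2 1 [167. 195.] [ 0.5128 -0.0827] 472.28 along -0.3013 across -0.116
t2 -1 [212. 182.] [0.5536 0.1856] 1.08 along -0.0553 across -0.0014
```

View pics/c2.png

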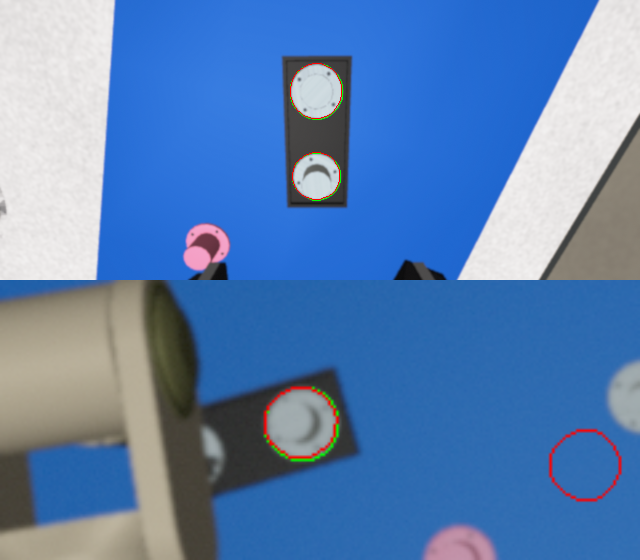

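Both caps sit flat in the tray. In the wrist view they are at (317,91) and (317,176), 112 mm apart and centred across the tray, which leaves about 4 mm either side for c. Next I take one wrist fix of c, then pick it and place it.

```bash
python3 - <<'E'
from rob import *
c0=np.array([.5762,-.1362])
go(c0,.2);env.hold(.2);f=snap("wrist","wc");cap,_=masks(f)
xy,ar,q=fit(f,blob(cap,proj(f,np.array([[*c0,.05]]))[0]),DN);print("c",xy.round(4),round(ar,3))
c=(c0+xy)/2 if np.linalg.norm(xy-c0)<.005 else c0
env.movel([*c,.0205],.15);env.close_gripper(40);st("gripped")
env.movel([*c,HI],.15);st("lifted")
p=T+.0008*LONG;z=.0285
go(p,HI);env.movel([*p,z+.012],.12);env.hold(.2)
print("touch",env.movel([*p,z-.004],.02,guard=4));st("down")
E
```

```text
c [ 0.5761 -0.1355] 0.975
gripped 25.87 [ 0.577  -0.1378  0.0252] gap 0.003 F [-15.   -2.8  36.3] grip 16.4
lifted 26.88 [ 0.5757 -0.1356  0.1488] gap -0.0 F [-0.6 -0.2 -0.1] grip 0.0
touch False
down 30.51 [0.5393 0.2398 0.0246] gap -0.0 F [0.5 0.1 0.1] grip 0.0
```

The grasp on c failed: the fingers shut on nothing. I back off and look.

```bash
python3 - <<'E'
from rob import *
env.movel([*T,.16],.2);env.release()
go((.5,-.12),.24);env.hold(.2);f=snap("wrist","w3");g=snap("scene","s3");st("now")
cv2.imwrite("pics/c3.png",np.vstack([f["frame"][:300,:,::-1],cv2.resize(g["frame"][120:350,200:480,::-1],(365,300)) if 0 else np.pad(cv2.resize(g["frame"][120:350,200:480,::-1],(365,300)),((0,0),(0,275),(0,0)))]))
E
```

```text
now 33.8 [ 0.5001 -0.1196  0.2399] gap 0.998 F [ 0.1 -0.1  0.1] grip 0.0
```

View pics/c3.png

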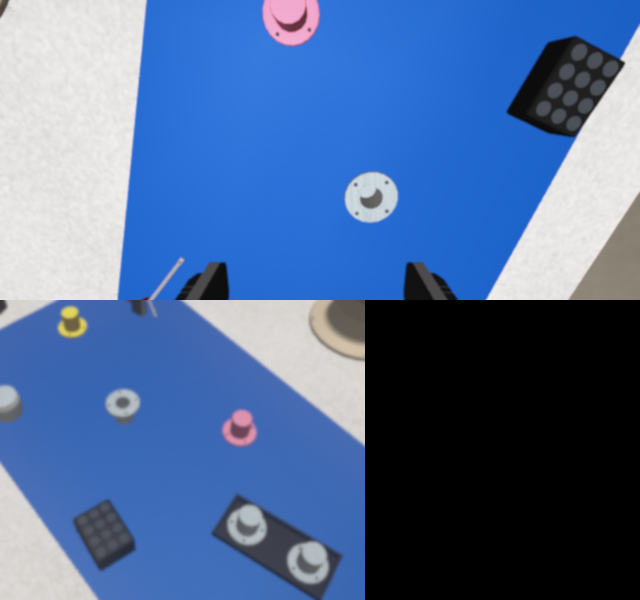

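Cap c still stands at (371,197) in the wrist view, bore up and apparently unmoved. I refit it and descend again, checking force and a picture before closing.

```bash
python3 - <<'E'
from rob import *
for n,uv in(("w3",(371,197)),("s3",(294,199))):
    f=dict(np.load(f"pics/{n}.npz"));cap,_=masks(f);xy,ar,q=fit(f,blob(cap,uv),DN);print(n,xy.round(4),round(ar,3))
    if n=="w3":c=xy
c=c+[0,-.0005]
go(c,.11);env.movel([*c,.0205],.12);env.hold(.2);st("at")
f=snap("wrist","w4");g=snap("scene","s4")
cv2.imwrite("pics/c4.png",np.vstack([f["frame"][100:400,:,::-1],np.pad(cv2.resize(g["frame"][130:260,220:420,::-1],(460,300),interpolation=cv2.INTER_CUBIC),((0,0),(0,180),(0,0)))]))
E
```

```text
w3 [ 0.5769 -0.1358] 0.958
s3 [ 0.5719 -0.1384] 0.933
at 35.56 [ 0.5772 -0.1364  0.0212] gap 0.999 F [-0.1  0.1  0.7] grip 0.0
```

View pics/c4.png

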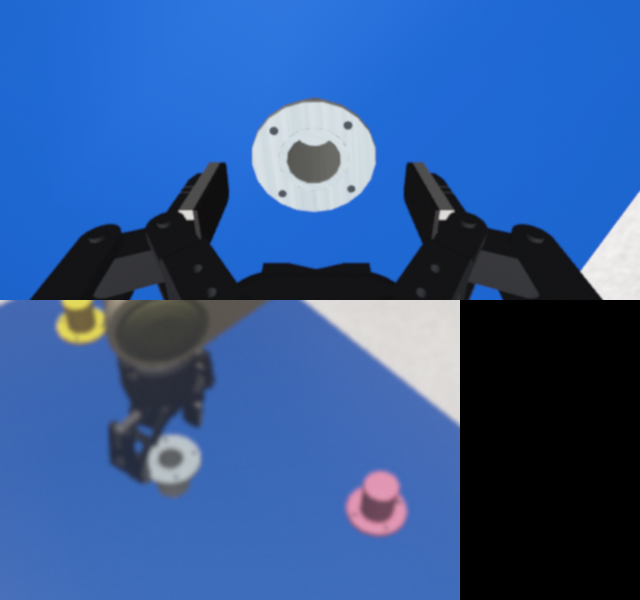

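The wrist crop shows the cap at (314,156), midway between the open fingers. The tips end at (220,163) and (410,163), so I check how high they actually are against the brim.

```bash
python3 - <<'E'
from rob import *
s=monitor.sense();R=Rn.from_quat(s["ee_rot"]).as_matrix();f=dict(np.load("pics/w4.npz"))
for b in(0,.01,.013,.02,.03,.04,.05):
    print(b,[proj(f,(s["position"]+R@[x,y,-b])[None])[0].round().tolist() for x,y in((0,-.0425),(.011,-.0425),(-.011,-.0425),(0,.0425))],"z",(s["position"][2]+b).round(3))
E
```

```text
0 [[247.0, 237.0], [245.0, 220.0], [248.0, 252.0], [383.0, 237.0]] z 0.021
0.01 [[243.0, 244.0], [242.0, 227.0], [244.0, 260.0], [386.0, 244.0]] z 0.031
0.013 [[242.0, 246.0], [240.0, 229.0], [243.0, 263.0], [388.0, 246.0]] z 0.034
0.02 [[239.0, 252.0], [238.0, 234.0], [241.0, 269.0], [390.0, 252.0]] z 0.041
0.03 [[235.0, 261.0], [233.0, 242.0], [236.0, 279.0], [395.0, 261.0]] z 0.051
0.04 [[230.0, 271.0], [228.0, 252.0], [232.0, 290.0], [399.0, 271.0]] z 0.061
0.05 [[224.0, 283.0], [222.0, 262.0], [226.0, 302.0], [405.0, 283.0]] z 0.071
```

```bash
python3 - <<'E'
from rob import *
s=monitor.sense();R=Rn.from_quat(s["ee_rot"]).as_matrix();g=dict(np.load("pics/s4.npz"))
S=np.array([[.577,-.136,.05],[.577,-.136,0]]);print("cap top/bottom crop px",((proj(g,S)-[220,130])*[2.3,2.308]).round().tolist())
for y in(.0425,.057):
  for sg in(1,-1):
    P=np.array([s["position"]+R@[0,sg*y,-b] for b in(0,.01,.02,.03,.05)])
    print(y,sg,P[0,:2].round(3),((proj(g,P)-[220,130])*[2.3,2.308]).round().tolist())
E
```

```text
cap top/bottom crop px [[167.0, 160.0], [170.0, 186.0]]
0.0425 1 [ 0.618 -0.125] [[145.0, 201.0], [144.0, 196.0], [144.0, 191.0], [143.0, 185.0], [141.0, 175.0]]
0.0425 -1 [ 0.536 -0.148] [[191.0, 150.0], [190.0, 145.0], [190.0, 139.0], [190.0, 134.0], [189.0, 122.0]]
0.057 1 [ 0.632 -0.12 ] [[137.0, 210.0], [136.0, 205.0], [135.0, 200.0], [134.0, 195.0], [132.0, 184.0]]
0.057 -1 [ 0.522 -0.152] [[198.0, 142.0], [198.0, 136.0], [198.0, 131.0], [197.0, 125.0], [196.0, 114.0]]
```

Both cameras put the open tips about 34 mm behind the TCP, so at about z 55 mm. They were above the brim, and the fingers shut on top of it. I lower to TCP z of about 4 mm, which brings the tips to about 33 mm at contact, and grip again.

```bash
python3 - <<'E'
from rob import *
c=monitor.sense()["position"][:2]
env.movel([*c,.004],.05);st("low");env.close_gripper(40);st("gripped")
env.movel([*c,.03],.08);st("up")
if monitor.sense()["finger_gap"]>.6:
    env.movel([*c,HI],.15);p=T+.0008*LONG;z=.012
    go(p,HI);env.movel([*p,z+.013],.12);env.hold(.2);st("above")
    f=snap("wrist","w5");cv2.imwrite("pics/c5.png",f["frame"][:,:,::-1])
else: env.release()
E
```

```text
low 36.14 [ 0.577  -0.1363  0.0037] gap 1.001 F [ 0.5 -0.4 -0.2] grip 0.0
gripped 36.49 [ 0.5774 -0.1365  0.0049] gap 0.743 F [-2.2  0.8  6.3] grip 43.5
up 36.97 [ 0.5772 -0.1364  0.0304] gap 0.739 F [-0.7  0.6 -1.2] grip 44.0
above 40.72 [0.5394 0.2398 0.0255] gap 0.737 F [-0.1 -0.1 -1.2] grip 44.0
```

View pics/c5.png

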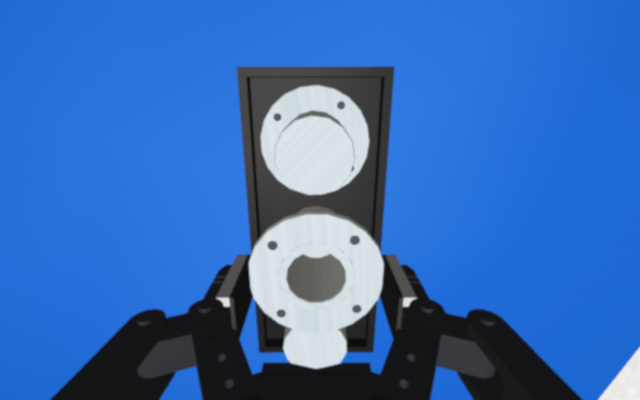

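Cap c is held level at (316,272), with a's crown at (315,155) above and b's crown partly hidden at about (315,340). I check the alignment numerically.

```bash
python3 - <<'E'
from rob import *
f=dict(np.load("pics/w5.npz"));A=np.array([np.cos(YAW),np.sin(YAW)])
def rep(n,uv,z):
    d=ray(f,uv,z)[:2]-T;print(n,"along",(d@LONG).round(4),"across",(d@A).round(4))
# edges along the centre column
rep("c brim centre",(316,272),.0705)
rep("c brim far edge",(316,214),.0705);rep("c brim near edge",(316,332),.0705)
rep("a crown centre",(315,155),.058);rep("a crown near edge",(315,195),.058);rep("b crown near-robot edge",(315,369),.058)
E
```

```text
c brim centre along 0.0038 across 0.0008
c brim far edge along 0.0338 across 0.0009
c brim near edge along -0.032 across 0.0007
a crown centre along 0.0582 across 0.0005
a crown near edge along 0.0387 across 0.0005
b crown near-robot edge along -0.0706 across -0.0
```

```bash
python3 - <<'E'
from rob import *
p=T+.0012*LONG
print("touch",env.movel([*p,.007],.02,guard=4));st("down")
E
```

```text
touch True
down 41.48 [0.5389 0.2401 0.0099] gap 0.743 F [ 0.1 -1.1  3.8] grip 44.5
```

It touched at z = 9.9 mm, the same offset as the other two, so c is on the floor. I release it, retreat and verify.

```bash
python3 - <<'E'
from rob import *
env.release();env.hold(.2);st("rel")
x=monitor.sense()["position"];env.movel([x[0],x[1],.2],.15)
go(T-.03*LONG,.26);env.hold(.2);f=snap("wrist","w6")
go((.42,-.05),.25);env.hold(.2);t=snap("top","t6");g=snap("scene","s6");st("end")
o=np.zeros((580,640,3),np.uint8);o[:280]=f["frame"][:280,:,::-1]
o[280:,:320]=cv2.resize(t["frame"][60:310,120:387,::-1],(320,300));o[280:,320:]=cv2.resize(g["frame"][150:400,250:517,::-1],(320,300))
cv2.imwrite("pics/c6.png",o)
E
```

```text
rel 42.04 [0.5384 0.2399 0.0093] gap 0.997 F [-0.4 -0.3  0.2] grip 0.0
end 45.51 [ 0.4202 -0.0496  0.2499] gap 1.001 F [-0.1 -0.2 -0.2] grip 0.0
```

View pics/c6.png

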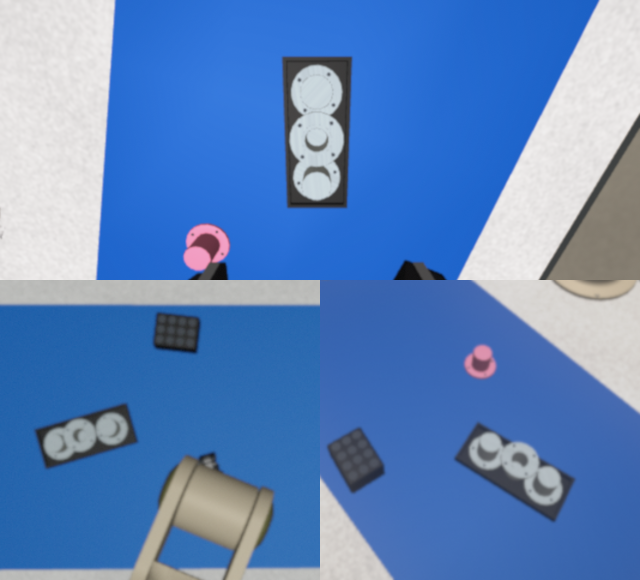

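The wrist view shows all three caps in one row in the tray: brim down at (317,91) and (317,178), with the bore-up cap level between them at (317,139) and the brims overlapping. The holder and the pink cap show no sign of having moved, and the gripper is open and clear of everything.

```bash
python3 -c "
from bench import job
print(job.hand_in())"
```

```text
the job is handed in; nothing more can be done
None
```

I packed the three bare caps in the tray, brim down at each end and the crown-down one between them with brims overlapping, and handed the job in at about 45.5 s; my first grasp on the middle cap missed and pressed on its brim with about 36 N, close to the 40 N limit, before the second attempt held.

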